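# Set the drill jig's back stop free of backlash and seat the bus bar

### The arm

A 6-joint arm with a two-finger parallel gripper is mounted at the origin on the work surface; the furniture and walls round the work are solid. World frame = base frame: x ahead of the robot, y to its left, z up, the work surface at z = 0. Lengths are in m, angles in degrees, forces in N, time in s.
With the tool pointing down it reaches from about 0.4 to 0.825 m from the base axis. Payload 7 kg.
Tool frame: the origin (TCP) lies midway between the tips of the shut fingers; the grasp point (between the pads) lies 19 mm behind it; z points along the fingers, y is the line along which they close (so a half turn about z gives the same grasp; the last joint's range is limited). The gripper opens to 88 mm and grips with 3 to 60 N. Pads are 19 mm wide; open, the fingers measure 130 mm over their backs; the gripper's body (78 mm by 193 mm) begins 47 mm behind the grasp point.
Start: joints at [-48.638, 20.546, 0.682, 0, -70.136, -16.507], TCP at [0.284, -0.612, 0.227] pointing down, gripper open.
Joint ranges: [-176.03, 176.03], [-82.01, 121.73], [-58.28, 71.71], [-173.87, 95.51], [-174.79, -0.11], [-173.66, 173.66]. Speed limits (degrees/s): [136.94, 136.94, 172.46, 180, 180, 180].

### API

Orientations are given as [roll, pitch, yaw] about the fixed x, y, z axes, in that order (R = Rz(yaw) Ry(pitch) Rx(roll)).
In Python, from plant import telemetry, viewer, workorder gives the robot as it stands. The module is installed in compiled form; this text tells all that it offers.
- The arm moves only by the tool carry_out, never from a script. Its argument "rows" is a list of rows, each a list of 6 numbers: the shift along the tool's x, y, z in m, then the turn, a rotation vector about the tool's x, y, z in rad. In form: [[tx, ty, tz, ax, ay, az], ...]. A call has 1 to 8 rows; each row is the pose to reach, as a shift and turn from the pose commanded when the call began, along the tool's axes at that moment; what a row does not reach only later rows make up. A row lasts 1/8 s, in which the tool goes at most 62.5 mm and 10.7 degrees, less where a joint would pass 70% of its speed; a pose out of reach is approached as far as the arm can. A call with a gripper value outside its range is refused whole. "grip" is the gripper's target within -1 to 1 (fully open at 1, half-way at 0, shut at -1), set as the call begins (left out, the last holds). The fingers move at their own pace and stop on an object; the grip force is fixed at half the most. Time passes only in rows, so rows that repeat a pose let the fingers close. It gives the time, the measured TCP pose, the force, the opening and the grip force at its end, in the units of the state.
- telemetry.get_obs(): the state, without advancing time (a new reading comes with each control period).
- viewer.snapshot(name): name is "scene" or "top" or "wrist"; returns the picture (420x560x3 uint8, red, green, blue); there is no depth.
- viewer.camera_info(name): a dict with "intrinsics" (3x3 intrinsics, pixels), "extrinsics" (4x4, takes a point from camera to world coordinates); the wrist camera has in their place "tool_from_camera" (4x4, takes a point from camera to tool coordinates, whose origin is the TCP and whose axes are the flange's). Camera axes: x right, y down, z forward; pixel columns grow to the right and rows downward; lengths in m; the calibration is good to about 2 mm. The wrist camera is an equidistant fisheye: a pixel r from the principal point sees the ray r / f radians off the axis. A picture is of the moment at which its call begins: read the wrist's pose just before it. camera_info takes no time and is no camera call.
- workorder.close_job(): hands the job in; it is judged then, once.
The state is a dict: "clock": time; "joint_pos": joint angles; "qvel": joint speeds; "tau": joint torques, N m; "tool_pos": TCP position; "orientation": TCP orientation; "force": force on the tool from outside, world axes, zero at the start; "moment": the same for the moment, N m; "opening": finger opening in m; "gripper_force": force on a finger pad.
Only numpy, scipy, OpenCV 4.12 (cv2) and the standard library are available. Lean on these libraries where they do the work, as an engineer would, in place of code of your own. Each camera call takes 0.05 s, during which the arm holds its last target. There are 200 camera calls.

### The job

Set the bus-bar drill jig's back stop to the rider on its scale, using the stop's lever: the drive has worn slack, so first wind the stop back well past the rider (about 10 mm) and then bring it forward, towards the drill bridge, until its pointer stands level with the rider's nib, so that the stop cannot give when the bar bears on it. Then let go of the lever and slide the bus bar lying in the jig's channel home against the stop, pressing it firmly (about 14 N, never 20 N) so that it seats and the stop stays on its setting. Do not push the stop itself with the fingers, and leave the other things lying where they are.

Things in the scene. Friction and masses are not known exactly. Their poses are not given: they have to be found in the camera images.
- jig: Grey base plate of the drill jig, 340 x 150 x 14 mm, fixed on the bench. Origin at bench height under the channel centre line; x is the stop's travel: +x = back, away from the bridge (roughly the robot's left), -x = forward; +y side faces the robot. Spans x -170..170, y -58..92 mm. Bar channel on its top (14 mm up) along x at y = 0, between strips 24 mm apart and 6 mm high, x -165..8
- bridge_bush (a point): Top of the drill bush on the bridge over the channel, 47 mm above the bench. The bridge spans jig x -38..-4 and y -36..36 mm, underside 28 mm above the bench. All else on the jig save the lever is under 48 mm high
- stop: Back stop: aluminium carriage with dark steel face, 84 x 34 mm, up to 46 mm above the bench, sliding along jig x in line with the channel, friction about 4 N; stays where left. A fork on its robot side is driven by the rack's dog with 6 mm lost motion; where in the slack it starts is unknown. Axes as the jig's; origin 20 mm forward of (-x of) its face, on the channel centre line, at bench height
- stop_face (a point): Centre of the stop's front face where the bar's end meets it, 2 mm above the channel floor; axes as the jig's
- stop_index (a point): Tip of the pointer on the stop that reads against the scale, 30 mm behind the face, 38.5 mm above the bench; axes as the jig's
- rider_nib (a point): Nib tip of the small dark rider with a brass thumb screw, clamped on the scale rail on the side away from the robot: the setting. Axes as the jig's: the stop is set when pointer tip and nib have the same x (2 mm apart in y). At the start the pointer stands about 10 to 30 mm too far forward (-x of the nib)
- lever: Lever on the pinion that drives the rack and so the stop. Anticlockwise from above sends the stop back (+x) 24 mm per rad once the slack is taken up, clockwise brings it forward. Swing from its start: 0.25 rad clockwise, 2.15 anticlockwise. Friction holds it: about 7 to 9 N at the handle to turn it; it withstands about 25 N on the stop. Body yaw equals the jig's at the start, grows anticlockwise
- lever_axis (a point): Lever's vertical turning axis, at the top of the steel arm, 58 mm above the bench (jig x 100, y 58 mm)
- lever_handle (a point): Middle of the lever's upright black round handle, 20 mm diameter, 84 mm above the bench (handle from 58 to 107 mm), 85 mm from the lever's axis
- bar: Bus bar to be seated: copper, 115 mm long, 22 mm wide, 4 mm thick, with one end bent up into a tab 22 mm wide, 4 mm thick, 23 mm high; about 90 g. Lies flat in the jig's channel, tab away from the stop. Origin at the centre of its underside; its +y axis points along the bar to the flat end (towards the stop), the tab is at y = -57 mm
- bar_front (a point): Middle of the bar's flat end, which meets the stop's face; 58 mm from the origin
- bar_tab (a point): Back side of the bar's bent-up tab, 20 mm above the bar's underside (3 mm below the tab's top edge): the place to push
- spare_bar: A second, like bus bar lying on the bench beside the jig on the robot's side; leave it. Origin at the centre of its underside
- hex_keys: Folding hex key set, 26 x 70 x 19 mm, on the bench beside the jig on the robot's side; leave it. Origin at the centre of its underside
- marker: Marker pen, 17 x 135 x 16 mm, lying on the bench behind the jig; leave it. Origin at the centre of its underside
Things that resemble listed ones, but are neither listed nor needed, are in the scene too. Leave any pink or purple look-alike of the bar alone.

How it is judged (in metres and radians):
On the way, in this order (a step that is already met when the one before it is completed fails the run):
1. the stop has been wound back beyond the rider (x of stop_index in the frame of rider_nib above 0.005 m), for 0.1 s.
2. the stop has been brought forward onto the rider, the bar not yet bearing on it (x of stop_index in the frame of rider_nib between -0.002 and 0.002 m and contact force between bar and stop below 0.5 N), for 0.3 s.
3. the bar is pressed firmly (over 10 N) against the stop and the stop keeps its setting (x of stop_index in the frame of rider_nib between -0.002 and 0.002 m and contact force between bar and stop above 10 N), for 0.2 s.
At the end, for the whole second after the job is handed in: The stop's pointer stands within 2 mm of the rider's nib along the travel; the bar lies flat in the channel with its flat end within 2 mm of the stop's face and within 4 mm of its middle; both at rest (x of stop_index in the frame of rider_nib between -0.002 and 0.002 m and x of bar_front in the frame of stop_face between -0.002 and 0.002 m and y of bar_front in the frame of stop_face between -0.004 and 0.004 m and angle between bar's own z axis and vertical below 0.08 rad and linear speed of bar below 0.01 m/s and linear speed of stop below 0.005 m/s); the robot touches nothing.
It fails at once if the bar is forced against the stop with more than 20 N (contact force between bar and stop above 20 N).
It fails at once if the stop is pushed by the fingers instead of its lever (contact force between the fingers and stop above 3 N).
It fails at once if a bystander is moved more than 30 mm (distance of any of spare_bar, hex_keys, marker from where it was at the start of the episode above 0.03 m).
It also fails if it takes over 64 s, if anything falls off the work surface, if the arm or the gripper's body presses on something with over 40 N, if the wrist force passes 120 N, or if a joint passes its speed limit or range.

## Working session

There is one attempt and no reset: what is moved stays moved. The work goes in short steps, Python scripts to look and compute and a tool call to move; the robot and the scene stay as the last step left them, time stands still between calls to the robot, and variables do not carry over. Pictures are saved under pics/ and viewed, at most 12 in all, crops included, and the job is handed in when it is done.

Besides the shell and the picture viewer there is one more tool, called after "Request:" in YAML: its name, and indented under it one key for each argument. carry_out: Moves the arm, as the interface text tells. Its arguments: {"type":"object","properties":{"rows":{"type":"array"},"grip":{"type":"number"}},"required":["rows"]}

```bash
mkdir -p pics; cat > h.py <<'E'
import numpy as np, cv2
from plant import telemetry, viewer, workorder
from scipy.spatial.transform import Rotation as R
def save(n,img): cv2.imwrite('pics/'+n+'.png',cv2.cvtColor(img,cv2.COLOR_RGB2BGR))
def px2w(name,uv,z):
    c=viewer.camera_info(name);K=np.array(c['intrinsics']);T=np.array(c['extrinsics'])
    d=T[:3,:3]@np.linalg.solve(K,[uv[0],uv[1],1.]);o=T[:3,3]
    return o+d*(z-o[2])/d[2]
def w2px(name,p):
    c=viewer.camera_info(name);K=np.array(c['intrinsics']);T=np.array(c['extrinsics'])
    q=K@(T[:3,:3].T@(np.array(p)-T[:3,3]));return q[:2]/q[2]
def tri(uv1,uv2,n1='scene',n2='top'):
    A=[];b=[]
    for n,uv in((n1,uv1),(n2,uv2)):
        c=viewer.camera_info(n);K=np.array(c['intrinsics']);T=np.array(c['extrinsics'])
        d=T[:3,:3]@np.linalg.solve(K,[uv[0],uv[1],1.]);d/=np.linalg.norm(d);P=np.eye(3)-np.outer(d,d)
        A.append(P);b.append(P@T[:3,3])
    return np.linalg.lstsq(np.vstack(A),np.hstack(b),rcond=None)[0]
E
python3 - <<'E'
from h import *
o=telemetry.get_obs();print(o)
for n in('scene','top'):
    im=viewer.snapshot(n);np.save('pics/'+n+'0.npy',im);save(n+'0',im)
    c=viewer.camera_info(n);print(n,np.round(c['intrinsics'],1).tolist(),np.round(c['extrinsics'],3).tolist())
print(viewer.camera_info('wrist'))
E
```

```text
{'clock': 0.0, 'joint_pos': array([-4.86389031e+01,  2.05904890e+01,  6.32288320e-01, -2.03326317e-02,
       -7.01318552e+01, -1.65083451e+01]), 'qvel': array([ 0.09859986,  0.02590521, -0.05506229, -0.03219086, -0.02589216,
       -0.05931282]), 'tau': array([-3.81267630e-03, -5.82720208e+01,  2.93064433e+01,  6.99727759e+00,
        7.08467487e-03, -1.87278019e-04]), 'tool_pos': array([ 0.28348754, -0.6120562 ,  0.22562138]), 'orientation': array([ 1.79908225e+02, -7.26648059e-03, -1.55154168e+02]), 'force': array([-0.33211523, -0.302475  ,  0.7068656 ]), 'moment': array([-0.00763003,  0.01208675,  0.02663497]), 'gripper_force': 0.0, 'opening': 0.08776235974614964}
scene [[404.0, 0.0, 275.8], [0.0, 404.0, 211.6], [0.0, 0.0, 1.0]] [[-0.867, -0.388, 0.313, 0.316], [-0.498, 0.654, -0.569, 0.43], [0.016, -0.649, -0.76, 0.731], [0.0, 0.0, 0.0, 1.0]]
top [[504.2, 0.0, 269.8], [0.0, 504.2, 218.1], [0.0, 0.0, 1.0]] [[-0.015, -0.981, 0.191, 0.375], [-1.0, 0.013, -0.009, -0.048], [0.007, -0.191, -0.981, 1.077], [0.0, 0.0, 0.0, 1.0]]
{'intrinsics': array([[325.1922621 ,   0.        , 279.83929988],
       [  0.        , 325.1922621 , 216.19215616],
       [  0.        ,   0.        ,   1.        ]]), 'tool_from_camera': array([[ 6.01100416e-04, -9.60478020e-01, -2.78355190e-01,
         7.43372353e-02],
       [ 9.99999778e-01,  6.57635302e-04, -1.09730200e-04,
        -1.94817442e-04],
       [ 2.88449645e-04, -2.78355062e-01,  9.60478202e-01,
        -1.58997459e-01],
       [ 0.00000000e+00,  0.00000000e+00,  0.00000000e+00,
         1.00000000e+00]])}
```

View pics/top0.png

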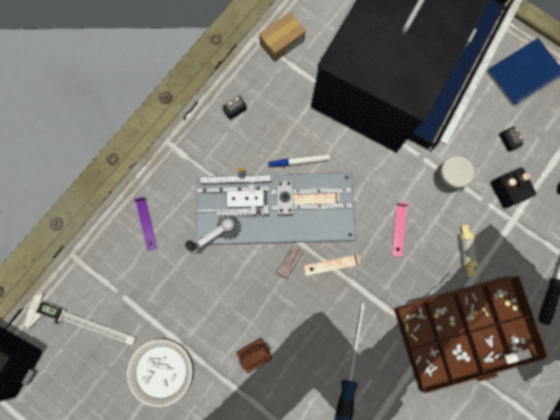

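View pics/scene0.png

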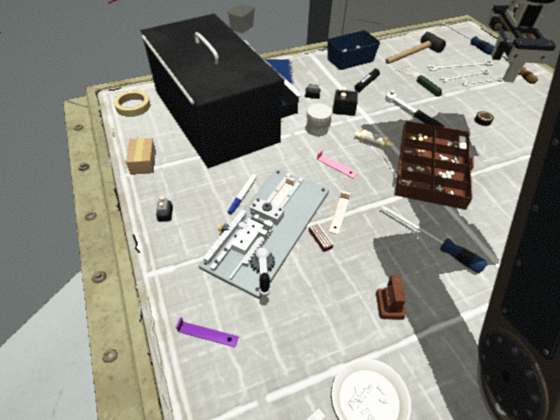

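Top view: the jig plate covers about u 197–355, v 173–245. The lever pivot is near (229,223), the handle near (191,245), the brass-screwed rider near (241,173), the pointer/stop near (245,198), the bridge near (285,197), and the bar at (295–338,199) with its tab on the right. I'll fit the jig and enlarge.

```bash
python3 - <<'E'
from h import *
im=np.load('pics/top0.npy')
save('topc',cv2.resize(im[150:262,180:370],None,fx=4.2,fy=4.2,interpolation=cv2.INTER_CUBIC))
hsv=cv2.cvtColor(im,cv2.COLOR_RGB2HSV)
print(im[232,300],im[180,330],im[240,215], im[260,300])
m=((im.max(2).astype(int)-im.min(2)>8)&(im[...,2].astype(int)>im[...,0].astype(int)+6)&(im[...,2]<185)).astype(np.uint8)
m[:165]=0;m[255:]=0;m[:,:185]=0;m[:,365:]=0
m=cv2.morphologyEx(m,cv2.MORPH_OPEN,np.ones((3,3)))
pts=np.argwhere(m)[:,::-1].astype(np.float32)
r=cv2.minAreaRect(pts);b=cv2.boxPoints(r);print(r,b)
W=[px2w('top',p,0.014) for p in b];print(np.round(W,4));W=np.array(W)
print([np.linalg.norm(W[i]-W[i-1]) for i in range(4)])
E
```

```text
[156 163 164] [150 159 160] [139 145 147] [154 152 144]
((274.7501525878906, 209.3814239501953), (61.914676666259766, 154.31771850585938), 88.81881713867188) [[196.96954 180.02122]
 [351.25446 176.8401 ]
 [352.53076 238.74162]
 [198.24585 241.92274]]
[[ 0.669   0.0992  0.014 ]
 [ 0.6719 -0.2374  0.014 ]
 [ 0.5352 -0.2339  0.014 ]
 [ 0.5329  0.0947  0.014 ]]
[np.float64(0.1362031545121109), np.float64(0.3366009018774671), np.float64(0.13668937952338714), np.float64(0.32861029872713077)]
```

View pics/topc.png

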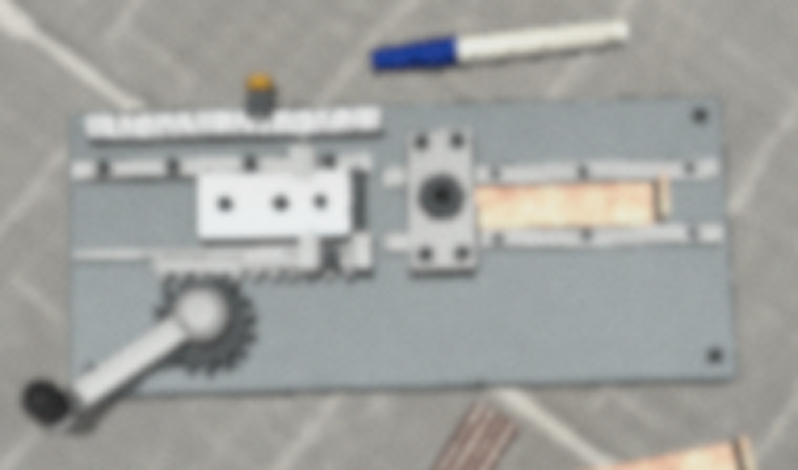

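The crop shows the plate corners at about (72,112), (728,97), (736,378) and (70,390). The pointer is at (302,152), about 40 px right of the rider at (262,112), which is roughly 20 mm too far forward. The lever handle top is at (45,402) and the bar tab at (662,200).

```bash
cat >> h.py <<'E'
def jigfit():
    c=np.array([[72,112],[728,97],[736,378],[70,390]])/4.2+[180-.4,150-.4]
    W=np.array([px2w('top',p,.014)[:2] for p in c]);J=np.array([[170,-58],[-170,-58],[-170,92],[170,92]])/1e3
    a=J-J.mean(0);b=W-W.mean(0)
    th=np.arctan2((a[:,0]*b[:,1]-a[:,1]*b[:,0]).sum(),(a*b).sum())
    Rm=np.array([[np.cos(th),-np.sin(th)],[np.sin(th),np.cos(th)]]);t=W.mean(0)-Rm@J.mean(0)
    return th,Rm,t,(J@Rm.T+t-W)
TH,RJ,TJ,RES=jigfit()
E
python3 - <<'E'
from h import *
print(np.degrees(TH),TJ,RES*1e3)
f=lambda u,v,z:px2w('top',np.array([u,v])/4.2+[179.6,149.6],z)
for n,u,v,z in(('handle',45,402,.107),('axis',200,312,.062),('tabtop',657,200,.037),('ptr',302,150,.0385),('nib',262,112,.04),('bush',440,196,.047),('face',363,200,.03)):
    p=f(u,v,z);print(n,p.round(4),'jig',(RJ.T@(p[:2]-TJ)*1e3).round(1))
A=RJ@[.1,.058]+TJ;h=f(45,402,.107)[:2];print('axis w',A,'dist',np.linalg.norm(h-A),'ang',np.degrees(np.arctan2(*(h-A)[::-1])))
E
```

```text
90.31706548054555 [ 0.62295869 -0.07028833] [[ 2.53617416  0.2301253 ]
 [ 0.6658264   1.5332835 ]
 [-1.4330405  -2.06508561]
 [-1.76896007  0.30167681]]
handle [0.5127 0.0975 0.107 ] jig [168.4 109.4]
axis [0.5622 0.0296 0.062 ] jig [100.2  60.2]
tabtop [ 0.6212 -0.1989  0.037 ] jig [-128.6    2.5]
ptr [ 0.6491 -0.0201  0.0385] jig [ 50.1 -26.4]
nib [ 0.6689 -0.      0.04  ] jig [ 70.  -46.3]
bush [ 0.6223 -0.0891  0.047 ] jig [-18.8   0.8]
face [ 0.6248 -0.0506  0.03  ] jig [19.7 -1.9]
axis w [0.5644062  0.02938918] dist 0.08551461370209551 ang 127.23156220586137
```

```bash
cat >> h.py <<'E'
def delta(c,pc,t,pt):
    "commanded pos/yaw(deg), tool down -> row to target pos/yaw"
    Rc=R.from_euler('xyz',[180,0,pc],degrees=True)
    v=Rc.inv().apply(np.array(t)-c)
    return np.round(np.r_[v,0,0,-np.radians(pt-pc)],4).tolist()
E
python3 - <<'E'
from h import *
print(delta([.284,-.612,.227],-155.145,[.513,.0975,.19],-53))
E
```

```text
[-0.506, 0.5475, 0.037, 0.0, 0.0, -1.7828]
```

Request:
carry_out:
  rows:
    - [-0.04, 0.043, 0.002, 0, 0, -0.15]
    - [-0.08, 0.086, 0.004, 0, 0, -0.3]
    - [-0.12, 0.129, 0.006, 0, 0, -0.45]
    - [-0.16, 0.172, 0.009, 0, 0, -0.6]
    - [-0.2, 0.215, 0.012, 0, 0, -0.75]
    - [-0.24, 0.258, 0.015, 0, 0, -0.9]
    - [-0.27, 0.29, 0.017, 0, 0, -1.05]
    - [-0.3, 0.32, 0.017, 0, 0, -1.2]
  grip: 1

```text
clock: 1.1
tool_pos: [0.4214, -0.1943, 0.2094]
orientation: [180.0, 0.0, -86.1]
force: [1.1, -0.5, -0.0]
opening: 0.0873
gripper_force: 0.0
```

```bash
python3 - <<'E'
from h import *
o=telemetry.get_obs();print(o['clock'],o['tool_pos'],o['orientation'])
c=np.array([.284,-.612,.227])+R.from_euler('xyz',[180,0,-155.145],degrees=True).apply([-.3,.32,.017]);p=-155.145+np.degrees(1.2)
print(c,p,delta(c,p,[.513,.0975,.18],-53))
E
```

```text
1.1 [ 0.42136909 -0.19429578  0.20939753] [ 1.79988531e+02  1.17732947e-02 -8.60742842e+01]
[ 0.42170887 -0.1955432   0.21      ] -86.39006458430123 [-0.2867, -0.1096, 0.03, 0.0, 0.0, -0.5828]
```

Request:
carry_out:
  rows:
    - [-0.05, -0.02, 0.005, 0, 0, -0.11]
    - [-0.1, -0.04, 0.01, 0, 0, -0.22]
    - [-0.15, -0.06, 0.015, 0, 0, -0.33]
    - [-0.2, -0.08, 0.02, 0, 0, -0.44]
    - [-0.25, -0.1, 0.025, 0, 0, -0.54]
    - [-0.287, -0.11, 0.03, 0, 0, -0.583]
    - [-0.287, -0.11, 0.03, 0, 0, -0.583]

```text
clock: 1.98
tool_pos: [0.5131, 0.0994, 0.1786]
orientation: [179.9, 0.0, -52.8]
force: [-0.9, -0.4, -0.4]
opening: 0.0876
gripper_force: 0.0
```

```bash
python3 - <<'E'
from h import *
o=telemetry.get_obs();print(o['tool_pos'],o['orientation'])
im=viewer.snapshot('wrist');np.save('pics/w1.npy',im);save('w1',im)
E
```

```text
[0.51314055 0.09942258 0.17858954] [ 1.79914773e+02  1.70923152e-02 -5.28062662e+01]
```

View pics/w1.png

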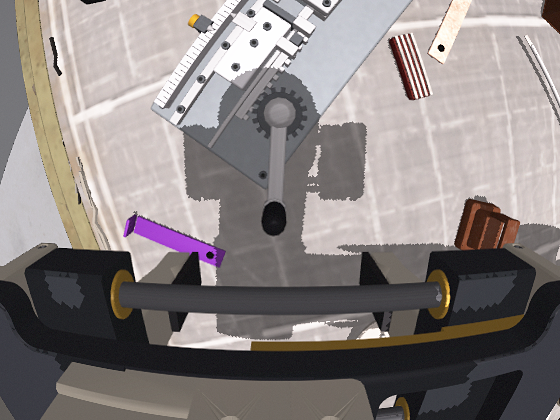

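The wrist view shows the handle top at (273,217), centred between the fingers, the pinion axis at (279,110), and the rider with its brass screw at (198,20).

```bash
cat >> h.py <<'E'
def wray(uv,pos,rpy):
    c=viewer.camera_info('wrist');K=np.array(c['intrinsics']);T=np.array(c['tool_from_camera'])
    d=np.array([(uv[0]-K[0,2])/K[0,0],(uv[1]-K[1,2])/K[1,1]]);r=np.hypot(*d)+1e-12
    v=np.r_[np.sin(r)*d/r,np.cos(r)];Rt=R.from_euler('xyz',rpy,degrees=True)
    return np.array(pos)+Rt.apply(T[:3,3]),Rt.apply(T[:3,:3]@v)
def w2w(uv,z,pos,rpy):
    o,d=wray(uv,pos,rpy);return o+d*(z-o[2])/d[2]
def w2pix(p,pos,rpy):
    c=viewer.camera_info('wrist');K=np.array(c['intrinsics']);T=np.array(c['tool_from_camera'])
    q=R.from_euler('xyz',rpy,degrees=True).inv().apply(np.array(p)-pos);q=T[:3,:3].T@(q-T[:3,3])
    r=np.arctan2(np.hypot(q[0],q[1]),q[2]);n=q[:2]/np.hypot(q[0],q[1]);return K[0,0]*r*n+K[:2,2]
E
python3 - <<'E'
from h import *
p,o=[.5131,.0994,.1786],[179.91,.02,-52.8]
h=w2w((273,219),.107,p,o);a=w2w((279,110),.062,p,o);print(h,a,np.hypot(*(h-a)[:2]),np.degrees(np.arctan2(*(h-a)[1::-1])))
c=np.array([.42170887,-.1955432,.21])+R.from_euler('xyz',[180,0,-86.390],degrees=True).apply([-.287,-.11,.03]);print(c)
print(delta(c,-53,[h[0],h[1],.068],-53))
E
```

```text
[0.52159511 0.09757925 0.107     ] [0.56721027 0.03021044 0.062     ] 0.08135908330925418 124.1017731010348
[0.51341973 0.09781344 0.18      ]
[0.0051, -0.0064, 0.112, 0.0, 0.0, -0.0]
```

Request:
carry_out:
  rows:
    - [0.001, -0.0025, 0.03, 0, 0, 0]
    - [0.001, -0.0025, 0.07, 0, 0, 0]
    - [0.001, -0.0025, 0.1, 0, 0, 0]
    - [0.001, -0.0025, 0.112, 0, 0, 0]
    - [0.001, -0.0025, 0.112, 0, 0, 0]

```text
clock: 2.65
tool_pos: [0.5155, 0.0973, 0.0675]
orientation: [179.9, -0.0, -53.0]
force: [0.2, 0.0, 0.7]
opening: 0.0874
gripper_force: 0.0
```

Request:
carry_out:
  rows:
    - [0, 0, 0, 0, 0, 0]
    - [0, 0, 0, 0, 0, 0]
    - [0, 0, 0, 0, 0, 0]
    - [0, 0, 0, 0, 0, 0]
    - [0, 0, 0, 0, 0, 0]
    - [0, 0, 0, 0, 0, 0]
  grip: -1

```text
clock: 3.4
tool_pos: [0.5157, 0.0981, 0.0676]
orientation: [180.0, 0.0, -53.0]
force: [-0.5, 0.8, 0.8]
opening: 0.0332
gripper_force: 0.0
```

Request:
carry_out:
  rows:
    - [0, 0, 0, 0, 0, 0]
    - [0, 0, 0, 0, 0, 0]
    - [0, 0, 0, 0, 0, 0]
    - [0, 0, 0, 0, 0, 0]
  grip: -1

```text
clock: 3.9
tool_pos: [0.5173, 0.0994, 0.0678]
orientation: [-179.8, -0.0, -52.9]
force: [5.0, 4.4, -4.4]
opening: 0.0191
gripper_force: 30.0
```

```bash
python3 - <<'E'
from h import *
o=telemetry.get_obs();p=o['tool_pos'];r=o['orientation'];print(p,r,o['opening'],o['gripper_force'],o['force'])
im=viewer.snapshot('wrist');np.save('pics/w2.npy',im);save('w2',im)
for z,x,y in((.0385,.0501,-.0264),(.0385,.07,-.0285)):
    print(w2pix(np.r_[RJ@[x,y]+TJ,z],p,r))
E
```

```text
[0.51732468 0.09944328 0.06777574] [-1.79800269e+02 -1.45223506e-02 -5.29496381e+01] 0.019101622213679764 30.003198705380782 [ 4.9854408   4.35756695 -4.40116809]
[225.890978   -31.03403065]
[202.71578136  -8.66592283]
```

View pics/w2.png

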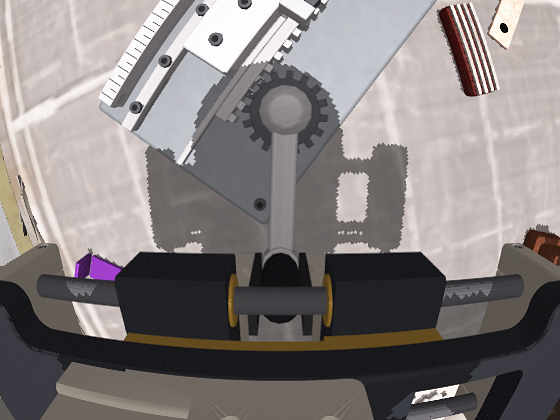

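The handle is gripped (19 mm opening, 30 N), and the axis boss is at (286,108), straight ahead of the tool. Next I swing the lever anticlockwise about the axis, 85 mm along tool x.

Request:
carry_out:
  rows:
    - [0.0004, 0.0085, 0, 0, 0, -0.1]
    - [0.0017, 0.0169, 0, 0, 0, -0.2]
    - [0.0038, 0.0251, 0, 0, 0, -0.3]
    - [0.0067, 0.0331, 0, 0, 0, -0.4]
    - [0.0104, 0.0408, 0, 0, 0, -0.5]
    - [0.0148, 0.048, 0, 0, 0, -0.6]
    - [0.02, 0.0548, 0, 0, 0, -0.7]
    - [0.0258, 0.061, 0, 0, 0, -0.8]

```text
clock: 4.95
tool_pos: [0.483, 0.0426, 0.0677]
orientation: [-179.8, -0.1, -6.9]
force: [-3.8, 12.9, -0.8]
opening: 0.0191
gripper_force: 30.0
```

Request:
carry_out:
  rows:
    - [0.0004, 0.0085, 0, 0, 0, -0.1]
    - [0.0017, 0.0169, 0, 0, 0, -0.2]
    - [0.0038, 0.0251, 0, 0, 0, -0.3]
    - [0.0067, 0.0331, 0, 0, 0, -0.4]
    - [0.0104, 0.0408, 0, 0, 0, -0.5]
    - [0.0148, 0.048, 0, 0, 0, -0.6]
    - [0.0174, 0.0515, 0, 0, 0, -0.65]
    - [0.0174, 0.0515, 0, 0, 0, -0.65]

```text
clock: 5.95
tool_pos: [0.4941, -0.0114, 0.0677]
orientation: [-180.0, -0.1, 30.2]
force: [-0.6, 7.5, 0.1]
opening: 0.0191
gripper_force: 30.0
```

```bash
python3 - <<'E'
from h import *
o=telemetry.get_obs();p=o['tool_pos'];r=o['orientation'];print(o['clock'],p,r,o['opening'],o['gripper_force'],o['force'])
im=viewer.snapshot('wrist');np.save('pics/w3.npy',im)
t=viewer.snapshot('top');np.save('pics/t3.npy',t)
c=cv2.resize(t[160:262,180:310],None,fx=4,fy=4,interpolation=cv2.INTER_CUBIC)
save('w3',np.hstack([cv2.resize(im[:300],None,fx=.5,fy=.5,interpolation=cv2.INTER_AREA),c[:150,:520]])) if 0 else None
out=np.zeros((600,560,3),np.uint8);out[:300]=im[:300];out[300:,:540]=cv2.resize(t[165:240,180:315],None,fx=4,fy=4,interpolation=cv2.INTER_CUBIC);save('w3',out)
E
```

```text
5.95 [ 0.49406656 -0.01138022  0.06769916] [-1.79959564e+02 -1.07129876e-01  3.01665047e+01] 0.019060598968330265 30.000259472290054 [-0.55721242  7.49820975  0.14756781]
```

View pics/w3.png

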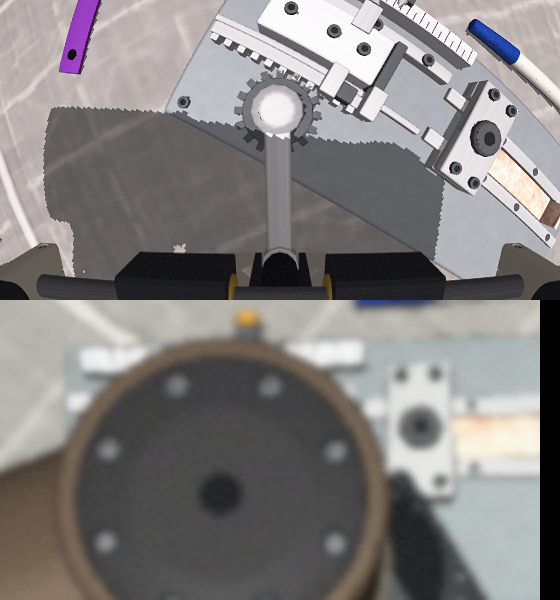

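The wrist view shows the stop wound back: pointer arm at about (370,8), bush at (487,138), axis boss at (277,108). The top view is blocked by the arm.

```bash
python3 - <<'E'
from h import *
p=[.49407,-.01138,.0677];r=[-179.96,-.107,30.17]
J=lambda q:(RJ.T@(q[:2]-TJ)*1e3).round(1)
print('bush',J(w2w((487,138),.047,p,r)),'axis',J(w2w((277,108),.062,p,r)),'ptr',J(w2w((367,14),.0385,p,r)),'face',J(w2w((404,47),.04,p,r)))
p,o=[.5131,.0994,.1786],[179.91,.02,-52.8]
print('rider w1',J(w2w((203,23),.045,p,o)),'axis',J(w2w((279,110),.062,p,o)))
# nib px in current view, and at lifts
for dz in(0,.05,.08,.11):print(dz,w2pix(np.r_[RJ@[.070,-.0285]+TJ,.0385],[.49407,-.01138,.0677+dz],r))
E
```

```text
bush [-16.7  -2.3] axis [102.6  55.9] ptr [ 87.3 -23.5] face [ 58.4 -18. ]
rider w1 [ 73.  -50.6] axis [99.9 55.9]
0 [394.97081694  23.80298823]
0.05 [372.79814313  42.22603696]
0.08 [363.03316997  50.50261505]
0.11 [355.06923985  57.32619793]
```

Request:
carry_out:
  rows:
    - [0.0004, -0.0085, 0, 0, 0, 0.1]
    - [0.0017, -0.0169, 0, 0, 0, 0.2]
    - [0.0038, -0.0251, 0, 0, 0, 0.3]
    - [0.0067, -0.0331, 0, 0, 0, 0.4]
    - [0.0104, -0.0408, 0, 0, 0, 0.5]
    - [0.0125, -0.0444, 0, 0, 0, 0.55]
    - [0.0125, -0.0444, 0, 0, 0, 0.55]

```text
clock: 6.92
tool_pos: [0.4821, 0.0323, 0.0677]
orientation: [180.0, -0.0, -1.4]
force: [0.5, -0.1, 0.6]
opening: 0.0189
gripper_force: 30.0
```

Request:
carry_out:
  rows:
    - [0, 0, 0, 0, 0, 0]
    - [0, 0, 0, 0, 0, 0]
    - [0, 0, 0, 0, 0, 0]
    - [0, 0, 0, 0, 0, 0]
  grip: 0

```text
clock: 7.42
tool_pos: [0.4819, 0.0321, 0.0675]
orientation: [180.0, 0.0, -1.4]
force: [-1.0, -0.4, 0.2]
opening: 0.0436
gripper_force: 0.0
```

Request:
carry_out:
  rows:
    - [0, 0, -0.04, 0, 0, 0]
    - [0, 0, -0.08, 0, 0, 0]
    - [0.02, 0, -0.1, 0, 0, 0]
    - [0.04, 0, -0.1, 0, 0, 0]
    - [0.04, 0, -0.1, 0, 0, 0]

```text
clock: 8.05
tool_pos: [0.5227, 0.0311, 0.1675]
orientation: [-180.0, -0.0, -1.5]
force: [-0.4, 0.2, -0.2]
opening: 0.044
gripper_force: 0.0
```

```bash
python3 - <<'E'
from h import *
o=telemetry.get_obs();p=o['tool_pos'];r=o['orientation'];print(o['clock'],p.tolist(),r.tolist(),o['opening'])
im=viewer.snapshot('wrist');np.save('pics/w4.npy',im)
q=w2pix(np.r_[RJ@[.070,-.0285]+TJ,.0385],p,r);print(q)
u,v=int(q[0]-95),max(0,int(q[1]-60));print('crop',u,v)
save('w4',cv2.resize(im[v:v+140,u:u+190],None,fx=4.2,fy=4.2,interpolation=cv2.INTER_CUBIC))
E
```

```text
8.05 [0.522723756781956, 0.031133430630475897, 0.1674699608751737] [-179.9961440118524, -0.010432516161687987, -1.4539238609008769] 0.04397612418329098
[312.15256376  65.70668307]
crop 217 5
```

View pics/w4.png

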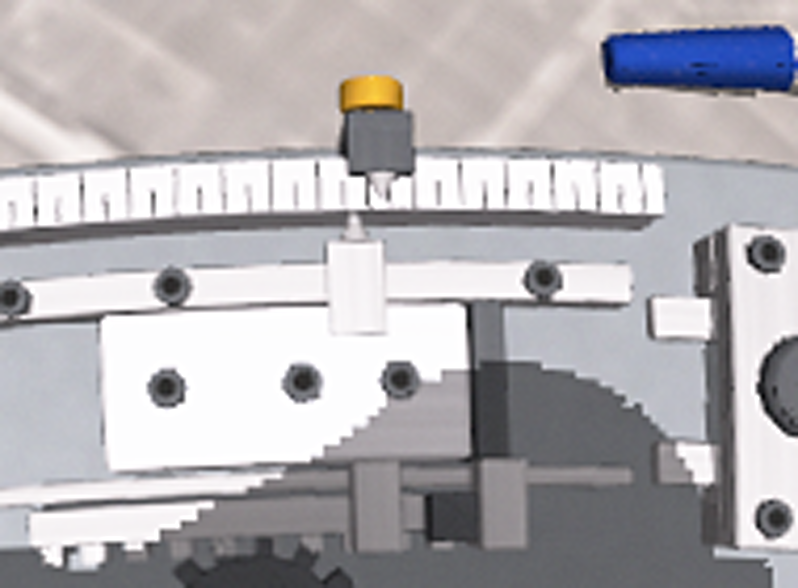

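The crop shows the pointer tip at (354,214), the nib tip at (382,207), and the drive dog touching the forward fork arm. The stop is still behind the rider by several mm.

```bash
python3 - <<'E'
from h import *
p=[.52272,.03113,.16747];r=[180,-.01,-1.454]
J=lambda u,v,z:RJ.T@(w2w((217+u/4.2-.4,5+v/4.2-.4),z,p,r)[:2]-TJ)*1e3
a=J(354,213,.0385);b=J(382,207,.0385);c=J(168,285,.02);d=J(543,278,.02);print(a,b,a-b)
print('bush',J(800,385,.047)); l=J(345,335,.04)-J(372,75,.04);print(l)
e=d-c;print('slot dir deg',np.degrees(np.arctan2(e[1],e[0])),e)
o=telemetry.get_obs();print(o['clock'])
im=np.load('pics/w4.npy')
E
```

```text
[ 79.52859922 -38.11993451] [ 73.6525283  -39.41777508] [5.87607092 1.29784057]
bush [-14.0080714  -2.675952 ]
[ 7.54430172 57.44787975]
slot dir deg -179.48256769549332 [-83.41587878  -0.75334072]
8.1
```

Request:
carry_out:
  rows:
    - [-0.02, 0, 0, 0, 0, 0]
    - [-0.04, 0, 0, 0, 0, 0]
    - [-0.04, 0, 0.04, 0, 0, 0]
    - [-0.04, 0, 0.08, 0, 0, 0]
    - [-0.04, 0, 0.1, 0, 0, 0]
    - [-0.04, 0, 0.1, 0, 0, 0]

```text
clock: 8.85
tool_pos: [0.48, 0.0315, 0.0661]
orientation: [179.9, 0.2, -1.4]
force: [0.7, 0.7, -0.3]
opening: 0.0437
gripper_force: 0.0
```

Request:
carry_out:
  rows:
    - [0, 0, 0, 0, 0, 0]
    - [0, 0, 0, 0, 0, 0]
    - [0, 0, 0, 0, 0, 0]
    - [0, 0, 0, 0, 0, 0]
    - [0, 0, 0, 0, 0, 0]
    - [0, 0, 0, 0, 0, 0]
  grip: -1

```text
clock: 9.6
tool_pos: [0.4823, 0.0323, 0.0683]
orientation: [-180.0, -0.1, -1.4]
force: [-2.8, 0.8, 6.5]
opening: 0.0189
gripper_force: 30.0
```

Request:
carry_out:
  rows:
    - [0.0002, -0.0051, 0, 0, 0, 0.06]
    - [0.0006, -0.0102, 0, 0, 0, 0.12]
    - [0.0014, -0.0152, 0, 0, 0, 0.18]
    - [0.0024, -0.0202, 0, 0, 0, 0.24]
    - [0.0024, -0.0202, 0, 0, 0, 0.24]
    - [0.0024, -0.0202, 0, 0, 0, 0.24]
    - [0.0024, -0.0202, 0, 0, 0, 0.24]

```text
clock: 10.48
tool_pos: [0.4848, 0.0518, 0.0683]
orientation: [180.0, -0.0, -15.2]
force: [-2.9, -2.6, 8.4]
opening: 0.0194
gripper_force: 30.0
```

Request:
carry_out:
  rows:
    - [0, 0, 0, 0, 0, 0]
    - [0, 0, 0, 0, 0, 0]
    - [0, 0, 0, 0, 0, 0]
    - [0, 0, 0, 0, 0, 0]
  grip: 0

```text
clock: 10.98
tool_pos: [0.4848, 0.0523, 0.0675]
orientation: [180.0, 0.0, -15.2]
force: [0.2, -0.0, 0.5]
opening: 0.0436
gripper_force: 0.0
```

Request:
carry_out:
  rows:
    - [0, 0, -0.04, 0, 0, 0]
    - [0, 0, -0.08, 0, 0, 0]
    - [0.02, 0, -0.1, 0, 0, 0]
    - [0.04, 0, -0.1, 0, 0, 0]
    - [0.04, 0, -0.1, 0, 0, 0]

```text
clock: 11.6
tool_pos: [0.5242, 0.0417, 0.1674]
orientation: [-180.0, -0.0, -15.2]
force: [0.2, -0.5, -0.2]
opening: 0.0438
gripper_force: 0.0
```

```bash
python3 - <<'E'
from h import *
o=telemetry.get_obs();p=o['tool_pos'];r=o['orientation'];print(o['clock'],p.tolist(),r.tolist(),o['opening'])
im=viewer.snapshot('wrist');np.save('pics/w5.npy',im)
q=w2pix(np.r_[RJ@[.0735,-.039]+TJ,.0385],p,r);print(q)
u,v=int(q[0]-95),max(0,int(q[1]-60));print('crop',u,v)
save('w5',cv2.resize(im[v:v+140,u:u+190],None,fx=4.2,fy=4.2,interpolation=cv2.INTER_CUBIC))
E
```

```text
11.6 [0.5241665792520296, 0.04165226144529821, 0.16742009197616547] [-179.99591989207792, -0.002716583135619039, -15.227286540508437] 0.0437783876293321
[281.17675304  50.50753302]
crop 186 0
```

View pics/w5.png

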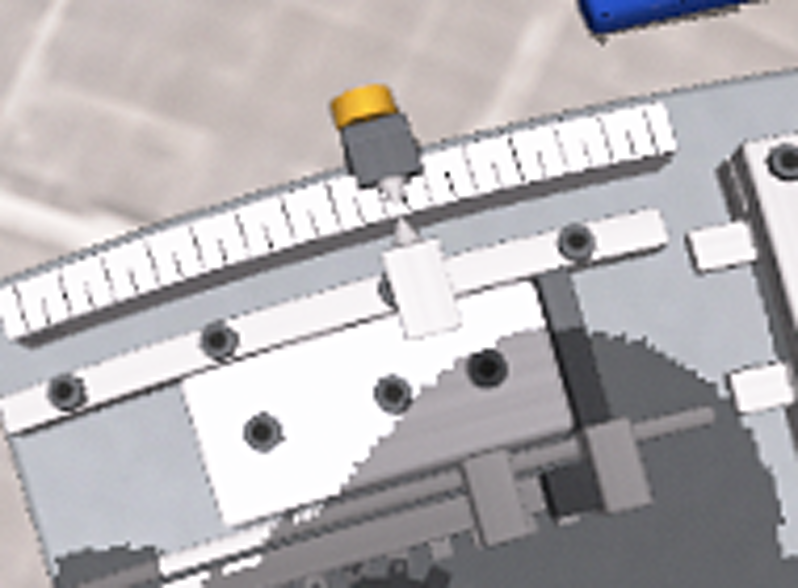

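Pointer (402,217) and nib (400,207) line up across the tilted jig y direction, so the stop is set to about 0.1 mm, with the dog on the forward fork arm. Next is the bar.

```bash
python3 - <<'E'
from h import *
print(delta([.5242,.0417,.1675],-15.23,[.622,-.235,.12],-90))
E
```

```text
[0.1671, 0.2413, 0.0475, 0.0, 0.0, 1.305]
```

Request:
carry_out:
  rows:
    - [0.02, 0.03, 0, 0, 0, 0.16]
    - [0.04, 0.06, 0, 0, 0, 0.33]
    - [0.06, 0.09, 0, 0, 0, 0.49]
    - [0.08, 0.12, 0, 0, 0, 0.65]
    - [0.105, 0.15, 0.01, 0, 0, 0.82]
    - [0.13, 0.185, 0.02, 0, 0, 0.98]
    - [0.15, 0.22, 0.035, 0, 0, 1.14]
    - [0.167, 0.2413, 0.0475, 0, 0, 1.305]
  grip: -1

```text
clock: 12.65
tool_pos: [0.6206, -0.2359, 0.1188]
orientation: [179.9, 0.0, -90.3]
force: [-0.4, 0.5, -0.0]
opening: 0.0004
gripper_force: 0.0
```

Request:
carry_out:
  rows:
    - [0, 0, 0, 0, 0, 0]
    - [0, 0, 0, 0, 0, 0]
    - [0, 0, 0, 0, 0, 0]

```text
clock: 13.02
tool_pos: [0.6215, -0.2338, 0.1208]
orientation: [-180.0, -0.0, -89.8]
force: [-0.4, 0.4, 0.6]
opening: 0.0001
gripper_force: 0.0
```

```bash
python3 - <<'E'
from h import *
o=telemetry.get_obs();p=o['tool_pos'];r=o['orientation'];print(o['clock'],p.tolist(),r.tolist(),o['opening'],o['force'])
im=viewer.snapshot('wrist');np.save('pics/w6.npy',im);save('w6',im)
print(w2pix([.6212,-.199,.037],p,r),w2pix([p[0],p[1],.03],p,r))
E
```

```text
13.025 [0.6214679375132296, -0.23383308912118786, 0.12075277309388904] [-179.95700633056921, -0.0007717491380742121, -89.81760983027755] 5.510428337201465e-05 [-0.43298304  0.37193574  0.64197445]
[281.08902096 262.71353543] [280.9480903 219.4125173]
```

View pics/w6.png

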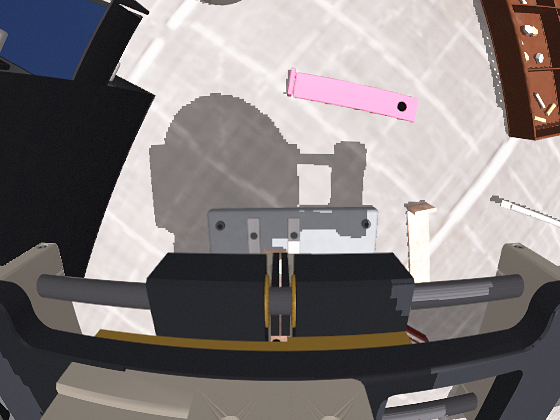

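The wrist view shows the channel between strips at (253,236) and (293,236), so its centre is at u≈273, with the tab edge just visible at (275,250) beyond the fingers.

```bash
python3 - <<'E'
from h import *
p=[.62147,-.23383,.12075];r=[-179.96,0,-89.82]
print(w2w((273,236),.02,p,r),w2w((275,250),.037,p,r),w2w((220,226),.014,p,r),w2w((366,224),.014,p,r))
im=np.load('pics/w6.npy')[225:275:3,274];print(im.tolist())
E
```

```text
[ 0.62809221 -0.21611357  0.02      ] [ 0.62615414 -0.21021618  0.037     ] [ 0.67429835 -0.22280717  0.014     ] [ 0.54672104 -0.22504344  0.014     ]
[[117, 119, 124], [120, 121, 126], [119, 121, 125], [118, 121, 124], [114, 115, 120], [225, 226, 232], [226, 227, 233], [202, 207, 213], [127, 118, 119], [117, 93, 84], [23, 28, 29], [29, 27, 29], [23, 23, 25], [25, 24, 27], [24, 25, 27], [27, 25, 28], [23, 24, 27]]
```

Request:
carry_out:
  rows:
    - [0.003, -0.004, 0.04, 0, 0, 0]
    - [0.003, -0.004, 0.07, 0, 0, 0]
    - [0.003, -0.004, 0.085, 0, 0, 0]
    - [0.003, -0.004, 0.091, 0, 0, 0]
    - [0.003, -0.004, 0.091, 0, 0, 0]
    - [0.003, -0.004, 0.091, 0, 0, 0]

```text
clock: 13.82
tool_pos: [0.6263, -0.2379, 0.0303]
orientation: [-179.9, -0.0, -89.9]
force: [-0.4, 0.4, 0.9]
opening: 0.0002
gripper_force: 0.0
```

```bash
python3 - <<'E'
from h import *
for _ in range(3):
    o=telemetry.get_obs();im=viewer.snapshot('top')
    print(o['tool_pos'],o['force'])
np.save('pics/t7.npy',im)
s=viewer.snapshot('scene')
a=cv2.resize(im[160:250,270:370],(400,360),interpolation=cv2.INTER_CUBIC);b=cv2.resize(s[150:240,240:340],(400,360),interpolation=cv2.INTER_CUBIC)
save('t7',np.hstack([a,b]))
E
```

```text
[ 0.62630209 -0.23786554  0.03033193] [-0.35741116  0.43931202  0.92386706]
[ 0.62621812 -0.23787648  0.03027459] [0.54875896 0.09657154 0.46217636]
[ 0.6260715  -0.23787852  0.03010228] [ 0.41908424 -0.33557229 -0.37696329]
```

View pics/t7.png

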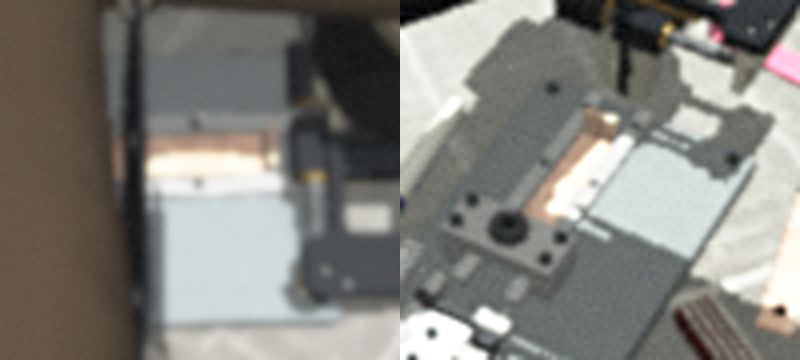

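Scene crop: the fingers are down at (625,70), behind the bar's tab at (600,115), clear of it and in line with the channel.

Request:
carry_out:
  rows:
    - [-0.008, 0, 0.002, 0, 0, 0]
    - [-0.016, 0, 0.002, 0, 0, 0]
    - [-0.024, 0, 0.002, 0, 0, 0]
    - [-0.031, 0, 0.002, 0, 0, 0]
    - [-0.038, 0, 0.002, 0, 0, 0]
    - [-0.045, 0, 0.002, 0, 0, 0]
    - [-0.052, 0, 0.002, 0, 0, 0]
    - [-0.058, 0, 0.002, 0, 0, 0]

```text
clock: 15.02
tool_pos: [0.6254, -0.1793, 0.0271]
orientation: [180.0, 0.0, -89.9]
force: [0.1, 0.0, -1.3]
opening: 0.0006
gripper_force: 0.2
```

Request:
carry_out:
  rows:
    - [-0.002, 0, 0, 0, 0, 0]
    - [-0.004, 0, 0, 0, 0, 0]
    - [-0.006, 0, 0, 0, 0, 0]
    - [-0.008, 0, 0, 0, 0, 0]
    - [-0.01, 0, 0, 0, 0, 0]
    - [-0.011, 0, 0, 0, 0, 0]
    - [-0.012, 0, 0, 0, 0, 0]

```text
clock: 15.9
tool_pos: [0.6254, -0.1677, 0.0271]
orientation: [-180.0, -0.0, -89.9]
force: [-0.1, -0.6, -0.5]
opening: 0.0003
gripper_force: 0.3
```

Commanded y is now about -0.168. I'll approach the last stretch slowly.

Request:
carry_out:
  rows:
    - [-0.0007, 0, 0, 0, 0, 0]
    - [-0.0014, 0, 0, 0, 0, 0]
    - [-0.002, 0, 0, 0, 0, 0]
    - [-0.0027, 0, 0, 0, 0, 0]
    - [-0.0034, 0, 0, 0, 0, 0]
    - [-0.004, 0, 0, 0, 0, 0]

```text
clock: 16.65
tool_pos: [0.6254, -0.1637, 0.0271]
orientation: [180.0, 0.0, -89.9]
force: [0.4, -0.5, -0.8]
opening: 0.0002
gripper_force: 0.3
```

Request:
carry_out:
  rows:
    - [-0.0007, 0, 0, 0, 0, 0]
    - [-0.0014, 0, 0, 0, 0, 0]
    - [-0.002, 0, 0, 0, 0, 0]

```text
clock: 17.02
tool_pos: [0.6254, -0.1617, 0.0271]
orientation: [-180.0, -0.0, -89.9]
force: [-0.2, -0.5, 0.6]
opening: 0.0003
gripper_force: 0.3
```

Request:
carry_out:
  rows:
    - [-0.0007, 0, 0, 0, 0, 0]
    - [-0.0014, 0, 0, 0, 0, 0]
    - [-0.002, 0, 0, 0, 0, 0]

```text
clock: 17.4
tool_pos: [0.6254, -0.1597, 0.0271]
orientation: [-180.0, 0.0, -89.9]
force: [0.2, -0.4, 0.4]
opening: 0.0004
gripper_force: 0.3
```

Request:
carry_out:
  rows:
    - [-0.0007, 0, 0, 0, 0, 0]
    - [-0.0014, 0, 0, 0, 0, 0]
    - [-0.002, 0, 0, 0, 0, 0]

```text
clock: 17.77
tool_pos: [0.6254, -0.1577, 0.0271]
orientation: [-180.0, -0.0, -89.9]
force: [0.2, -1.4, -0.1]
opening: 0.0002
gripper_force: 0.3
```

Request:
carry_out:
  rows:
    - [-0.0007, 0, 0, 0, 0, 0]
    - [-0.0014, 0, 0, 0, 0, 0]
    - [-0.002, 0, 0, 0, 0, 0]

```text
clock: 18.15
tool_pos: [0.6254, -0.1557, 0.0271]
orientation: [-180.0, 0.0, -89.9]
force: [-0.1, 0.4, -0.0]
opening: 0.0005
gripper_force: 0.3
```

Request:
carry_out:
  rows:
    - [-0.0005, 0, 0, 0, 0, 0]
    - [-0.001, 0, 0, 0, 0, 0]
    - [-0.0015, 0, 0, 0, 0, 0]

```text
clock: 18.52
tool_pos: [0.6254, -0.1542, 0.027]
orientation: [180.0, -0.0, -89.9]
force: [0.6, -0.6, 0.6]
opening: 0.0007
gripper_force: 0.3
```

Request:
carry_out:
  rows:
    - [-0.0005, 0, 0, 0, 0, 0]
    - [-0.001, 0, 0, 0, 0, 0]
    - [-0.0015, 0, 0, 0, 0, 0]

```text
clock: 18.9
tool_pos: [0.6254, -0.1528, 0.0271]
orientation: [180.0, -0.0, -89.9]
force: [0.4, -2.3, -0.5]
opening: 0.0005
gripper_force: 1.3
```

Request:
carry_out:
  rows:
    - [-0.0003, 0, 0, 0, 0, 0]
    - [-0.0005, 0, 0, 0, 0, 0]
    - [-0.0005, 0, 0, 0, 0, 0]

```text
clock: 19.27
tool_pos: [0.6254, -0.1527, 0.0271]
orientation: [180.0, -0.0, -89.9]
force: [0.2, -4.7, -0.3]
opening: 0.0007
gripper_force: 2.6
```

Request:
carry_out:
  rows:
    - [-0.0003, 0, 0, 0, 0, 0]
    - [-0.0005, 0, 0, 0, 0, 0]
    - [-0.0005, 0, 0, 0, 0, 0]

```text
clock: 19.65
tool_pos: [0.6254, -0.1526, 0.0272]
orientation: [180.0, -0.0, -89.9]
force: [-0.2, -7.9, 0.8]
opening: 0.0002
gripper_force: 3.6
```

Request:
carry_out:
  rows:
    - [-0.0003, 0, 0, 0, 0, 0]
    - [-0.0006, 0, 0, 0, 0, 0]
    - [-0.0006, 0, 0, 0, 0, 0]

```text
clock: 20.02
tool_pos: [0.6254, -0.1525, 0.0274]
orientation: [180.0, -0.1, -89.9]
force: [0.1, -9.7, 1.5]
opening: 0.0005
gripper_force: 4.8
```

Request:
carry_out:
  rows:
    - [-0.0003, 0, 0, 0, 0, 0]
    - [-0.0005, 0, 0, 0, 0, 0]
    - [-0.0005, 0, 0, 0, 0, 0]

```text
clock: 20.4
tool_pos: [0.6254, -0.1524, 0.0275]
orientation: [-180.0, -0.1, -89.9]
force: [0.0, -11.8, 1.0]
opening: 0.0003
gripper_force: 5.8
```

```bash
python3 - <<'E'
from h import *
for _ in range(4):
    print(telemetry.get_obs()['force'][1]);viewer.snapshot('top')
E
```

```text
-11.834011698194688
-11.821374719894418
-12.358095230732179
-12.627730531223587
```

Request:
carry_out:
  rows:
    - [-0.0002, 0, 0, 0, 0, 0]
    - [-0.0004, 0, 0, 0, 0, 0]
    - [-0.0004, 0, 0, 0, 0, 0]
    - [-0.0004, 0, 0, 0, 0, 0]
    - [-0.0004, 0, 0, 0, 0, 0]

```text
clock: 21.22
tool_pos: [0.6254, -0.1523, 0.0276]
orientation: [180.0, -0.1, -89.9]
force: [-0.1, -12.5, 1.5]
opening: 0.0006
gripper_force: 6.6
```

Request:
carry_out:
  rows:
    - [0.001, 0, 0, 0, 0, 0]
    - [0.002, 0, 0, 0, 0, 0]
    - [0.003, 0, 0, 0, 0, 0]
    - [0.006, 0, 0, 0, 0, 0]
    - [0.012, 0, 0, 0, 0, 0]
    - [0.02, 0, 0, 0, 0, 0]
    - [0.025, 0, -0.03, 0, 0, 0]
    - [0.025, 0, -0.08, 0, 0, 0]

```text
clock: 22.22
tool_pos: [0.6239, -0.1759, 0.1059]
orientation: [179.7, 0.0, -90.0]
force: [0.4, 0.4, 1.5]
opening: 0.0009
gripper_force: 0.0
```

Request:
carry_out:
  rows:
    - [0, 0, -0.04, 0, 0, 0]
    - [0.03, -0.02, -0.06, 0, 0, 0]
    - [0.03, -0.02, -0.06, 0, 0, 0]
    - [0.03, -0.02, -0.06, 0, 0, 0]

```text
clock: 22.72
tool_pos: [0.6447, -0.2054, 0.1662]
orientation: [179.9, 0.0, -90.0]
force: [-0.4, 0.2, 0.1]
opening: 0.0002
gripper_force: 0.0
```

```bash
python3 - <<'E'
from h import *
o=telemetry.get_obs();print(o['clock'],o['tool_pos'],o['orientation'])
s=viewer.snapshot('scene');t=viewer.snapshot('top')
a=cv2.resize(t[160:250,190:310],(480,360),interpolation=cv2.INTER_CUBIC);b=cv2.resize(s[160:270,195:320],None,fx=2.5,fy=3.2727,interpolation=cv2.INTER_CUBIC)[:360]
save('end',np.hstack([a,b]))
E
```

```text
22.725 [ 0.64468401 -0.20542201  0.16618994] [ 1.79927647e+02  3.44965323e-02 -8.99968658e+01]
```

View pics/end.png

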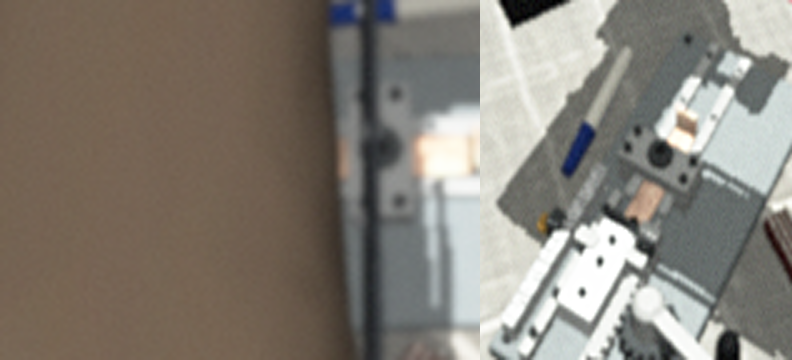

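The scene crop shows the bar through the bridge with its flat end against the stop's face at about (640,215). The arm is clear, and the press was held at about 12–13 N for over 0.5 s.

```bash
python3 -c "
from plant import workorder
print(workorder.close_job())"
```

```text
the job is handed in; nothing more can be done
None
```

I've handed the job in, but the hand-in gave no verdict. The stop was wound back past the rider and brought forward level with its nib (within about 0.1 mm by the wrist camera), and the bar was pressed home at about 12–13 N, slightly under the 14 N asked; I didn't re-measure the pointer after pressing.

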